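Take the push-fit stop end off the water filter's outlet

TASK

Take the push-fit stop end off the outlet tube of the water filter: push it further onto the tube until you feel it stop, which unlocks its collet, then squeeze the blue collet ring fully against the white body and, with the ring held in, draw the stop end straight off the tube. Squeeze the ring gently and do not strain the tube. Then set the stop end down on its brass foot fully on the round cork coaster without dropping it, and leave the coaster and the other things where they are.

Things in the scene. Friction and masses are not known exactly. Their poses are not given: they have to be found in the camera images.
- water_filter: Countertop water filter, fixed: white housing on a grey base 100 (x) x 130 (y) mm, 120 mm high. Origin on the worktop; x points from tube to housing, z up. A rigid steel outlet tube, 17 mm in diameter, sticks out level towards -x, axis at y = 0, z = 85 mm, from a brass nut at x = -46 mm to its free tip at x = -135 mm. Do not strain it: push or pull the stop end with at most 20 N.
- outlet (a point): Centre of the free tip of the outlet tube (inside the stop end at the start), axes as the filter's: the tube points to this point's -x.
- stop_end: Push-fit stop end, loose, about 170 g: white body 44 mm wide, 48 mm high on a brass foot, closed at -x, 19 mm bore along x at z = 26 mm. Origin at the centre of the foot's underside, z up; at the start its axes are parallel to the filter's (+x along the tube to the filter). 55 mm long (x = -24 to 31 mm) with the collet out, 49 mm with it in. Collet held in, it draws off along -x, free after 40 mm.
- end_ear (a point): On the outer face (facing -x) of the white grip ear over the closed end, at x = -24, z = 55 mm of the stop end. The ear is flat, 30 mm wide (y), from z = 43 to 67 mm. One finger goes here, the other on press_ear, from above, closing along x; keep the fingertips at z over 38 mm, clear of the tube (top at 34.5 mm).
- collet: Blue collet ring at the stop end's +x end: 42 mm square flange, 5 mm thick. Its frame coincides with the stop end's while it is out; it slides up to 6 mm to the stop end's -x against a spring of 4 to 8 N, and springs back. Unlocked, 12 to 20 N of grip press it fully in, felt as the fingers closing from 55 to 49 mm. Thin plastic: over 35 N from a finger cracks it.
- press_ear (a point): On the outer face (facing +x) of the collet's blue press ear, at x = 31, z = 55 mm of the collet's frame; 30 mm wide (y), from z = 43 to 67 mm. Beyond it 58 mm of the tube are free up to the brass nut.
- teeth (a point): Hidden steel teeth in the tube's groove; the collet draws them apart (clear from 4 mm of its travel), but is locked (gives under 1 mm) until the stop end is pushed on (+x): it slides freely for 0 to 8.5 mm (differs each time, cannot be seen), then against a spring of 5 to 8 N for 3 mm to a hard stop. Unlocked in the last 1 mm: hold it there (about 10 to 15 N) while squeezing.
- coaster: Round cork coaster, loose, 120 mm in diameter, 10 mm thick, lying on the worktop near its front edge; origin at the centre of its underside, z up.
- salt: Salt shaker, 44 mm in diameter, 90 mm high, standing loose behind the work; origin at the centre of its underside.

How it is judged:
By the outcome, as a careful person would: the job done as asked, in the order asked, and still so for the second after the job is handed in, with the robot touching nothing.
It also fails if it takes over 51 s, if anything falls off the work surface, if the arm or the gripper's body presses on something with over 40 N, if the wrist force passes 120 N, or if a joint passes its speed limit or range.

ROBOT

A 6-joint arm with a two-finger parallel gripper is mounted at the origin on a cart in front of the work surface, level with it; the furniture and walls round the work are solid. World frame = base frame: x ahead of the robot, y to its left, z up, the work surface at z = 0. Lengths are in m, angles in rad, forces in N, time in s.
With the tool pointing down it reaches from about 0.275 to 0.75 m from the base axis. Payload 10.2 kg.
Tool frame: the origin (TCP) lies midway between the tips of the shut fingers; the grasp point (between the pads) lies 19 mm behind it; z points along the fingers, y is the line along which they close (so a half turn about z gives the same grasp; the last joint's range is limited). The gripper opens to 88 mm and grips with 3 to 60 N. Pads are 18 mm wide; open, the fingers measure 123 mm over their backs; the gripper's body (75 mm by 187 mm) begins 45 mm behind the grasp point.
Start: joints at [-1.57, 0.313, 1.498, -0, 1.331, -0.223], TCP at [0.117, -0.512, 0.239] pointing down, gripper open.
Joint ranges: [-2.94, 2.94], [-0.97, 2.17], [0.19, 2.56], [-1.23, 4.37], [0.02, 3.11], [-2.88, 2.88]. Speed limits (rad/s): [2.39, 2.39, 3.01, 3.14, 3.14, 3.14].

INTERFACE

Orientations are given as a 3x3 rotation matrix whose columns are the frame's x, y, z axes.
In Python, from rig import manip gives the robot as it stands.
- The arm moves only by the tool send_rows, never from a script. Its argument "targets" is a list of rows, each a list of 7 numbers: the shift along the tool's x, y, z in units of 25 mm (1.0 is 25 mm), then the turn, a rotation vector about the tool's x, y, z in units of 6 degrees (1.0 is 6 degrees), then the finger opening in mm, from 0 to 88.1. In form: [[x, y, z, ax, ay, az, jaw], ...]. A call has exactly 10 rows; each row shifts and turns the commanded pose from where the row before left it, along the tool's axes as they then stand; what a row does not reach is not made up. A row lasts 1/12 s, in which the tool goes at most 41.7 mm and 7.16 degrees, less where a joint would pass 70% of its speed; a pose out of reach is approached as far as the arm can. A call is refused whole if a number of a shift passes 1 or a number of a turn 1, either way. A call with a gripper value outside its range is refused whole. The fingers move at their own pace and stop on an object; "grip_force" is the grip in N (left out, the last holds). Time passes only in rows, so rows that do not move let the fingers close, or fill a call up. It gives the time, the measured TCP pose, the force, the opening and the grip force at its end, in the units of the state.
- manip.state(): the state, without advancing time (a new reading comes with each control period).
- manip.capture(name): name is "side" or "top" or "wrist"; returns a dict with "pixels" (480x640x3 uint8, blue, green, red), "fx", "fy", "cx", "cy" (pixels), "origin" and "attitude" of the camera in the world. Camera axes: x right, y down, z forward; pixel columns grow to the right and rows downward; lengths in m; the calibration is good to about 2 mm. A picture is of the moment at which its call begins. There is no depth.
- manip.sign_off(): hands the job in; it is judged then, once.
The state is a dict: "time_s": time; "joint_positions": joint angles; "dq": joint speeds; "effort": joint torques, N m; "ee_pos": TCP position; "tool_rot": TCP orientation; "ft_force": force on the tool from outside, world axes, zero at the start; "ft_torque": the same for the moment, N m; "grip_width": opening from 0.0 (shut) to 1.0 (fully open); "gripper_force": force on a finger pad.
Only numpy, scipy, OpenCV 4.12 (cv2) and the standard library are available. Lean on these libraries where they do the work, as an engineer would, in place of code of your own. Each camera call takes 0.05 s, during which the arm holds its last target. There are 200 camera calls.

## Working session

There is one attempt and no reset: what is moved stays moved. The work goes in short steps, Python scripts to look and compute and a tool call to move; the robot and the scene stay as the last step left them, time stands still between calls to the robot, and variables do not carry over. Pictures are saved under pics/ and viewed, at most 10 in all, crops included, and the job is handed in when it is done.

Besides the shell and the picture viewer there is one more tool, called after "Call:" as name(argument=value, ...) on one line, values as JSON. send_rows: Moves the arm, as the interface text tells. Its arguments: {"type":"object","properties":{"targets":{"type":"array","items":{"type":"array","items":{"type":"number"}}},"grip_force":{"type":"number"}},"required":["targets"]}

```bash
mkdir -p pics; ls
python3 - <<'E'
from rig import manip
import cv2,numpy as np,pickle
s=manip.state()
for k,v in s.items(): print(k,np.round(v,4).tolist())
for n in("side","top"):
    c=manip.capture(n); pickle.dump(c,open(n+".pkl","wb")); cv2.imwrite(f"pics/{n}0.png",c["pixels"]); print(n,c["fx"],c["cx"],c["cy"],np.round(c["origin"],3),np.round(c["attitude"],3).tolist())
E
```

```text
pics
time_s 0.0
joint_positions [-1.5704, 0.3134, 1.4984, -0.0, 1.331, -0.2234]
dq [0.0026, -0.0009, 0.0, 0.0009, 0.0008, -0.0011]
effort [0.0014, -40.2208, -25.2265, 0.0696, 0.0352, -0.0001]
ee_pos [0.1165, -0.5117, 0.2382]
tool_rot [[0.9751, 0.222, -0.0], [0.222, -0.9751, 0.0013], [0.0003, -0.0013, -1.0]]
ft_force [-0.7412, -0.4392, 1.2013]
ft_torque [-0.0557, 0.0389, -0.0366]
gripper_force 0.0
grip_width 0.9975
side 591.0502259992396 323.4394588590223 241.8008540148641 [-0.015  0.083  1.117] [[-0.308, -0.823, 0.478], [-0.951, 0.265, -0.157], [0.003, -0.503, -0.864]]
top 503.02840723651656 314.6012952992546 237.40279573261745 [ 0.467 -0.095  1.008] [[0.005, -0.999, 0.052], [-1.0, -0.005, -0.003], [0.003, -0.052, -0.999]]
```

View pics/side0.png

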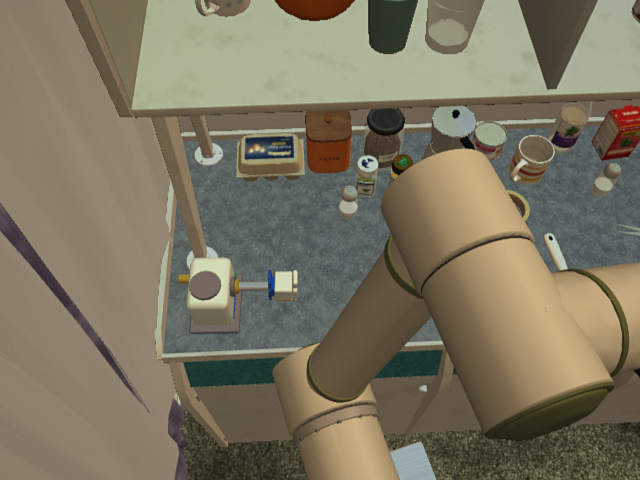

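View pics/top0.png

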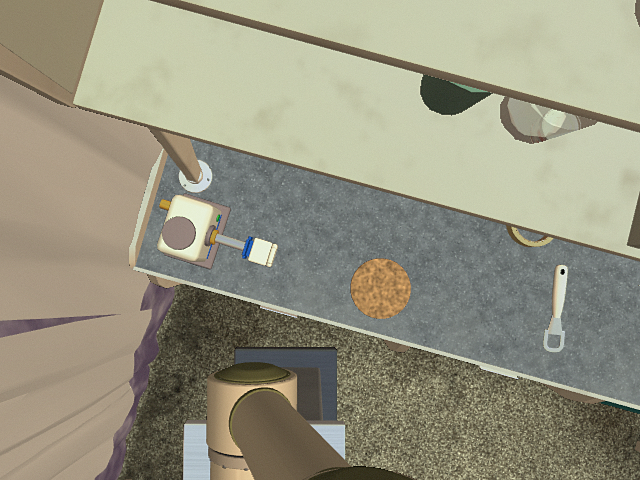

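The side view shows the filter at (210,290), the blue collet at (271,285) and the stop end at (287,285). The top view shows the filter at (187,228), collet at (248,247), stop end at (262,251) and coaster at (381,289). I'll zoom in next.

Run:
```python
import cv2,numpy as np,pickle
t=pickle.load(open("top.pkl","rb"))["pixels"];s=pickle.load(open("side.pkl","rb"))["pixels"]
a=cv2.resize(t[215:275,200:290],None,fx=8,fy=8,interpolation=cv2.INTER_CUBIC)[:,:720]
b=cv2.resize(s[260:310,225:305],None,fx=6,fy=6,interpolation=cv2.INTER_CUBIC)
cv2.imwrite("pics/a.png",a);cv2.imwrite("pics/b.png",b)
def blob(im,lo,hi):
    h=cv2.cvtColor(im,cv2.COLOR_BGR2HSV);m=cv2.inRange(h,lo,hi);n,l,st,c=cv2.connectedComponentsWithStats(m);i=1+np.argmax(st[1:,4]);return c[i],st[i],cv2.minAreaRect(np.argwhere(l==i)[:,::-1].astype(np.float32))
print(blob(t[200:300,150:300],(105,120,50),(130,255,255)));print(blob(s[240:320,200:320],(105,120,50),(130,255,255)))
print(blob(t[240:340,330:430],(5,90,60),(25,255,255)))
```

```text
(array([97.14965986, 47.3537415 ]), array([ 92,  36,  11,  23, 147], dtype=int32), ((97.20000457763672, 47.400001525878906), (6.957010269165039, 22.76839828491211), 18.434947967529297))
(array([70.70895522, 44.39552239]), array([ 68,  30,   7,  29, 134], dtype=int32), ((71.0, 44.0), (28.0, 6.0), 90.0))
(array([50.20525394, 48.082662  ]), array([  21,   18,   60,   61, 2855], dtype=int32), ((50.5, 48.0), (60.0, 59.0), 90.0))
```

View pics/a.png

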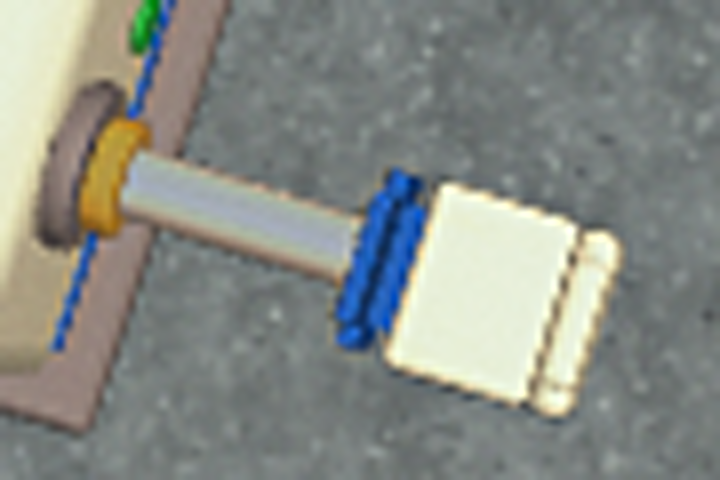

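View pics/b.png

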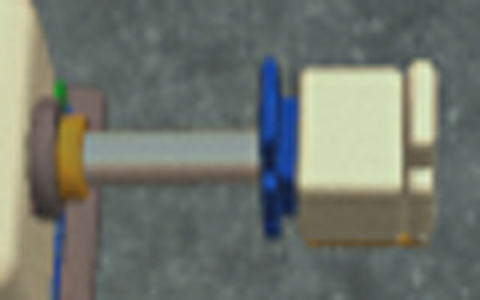

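```bash
cat > h.py <<'E'
import numpy as np,pickle,cv2
from rig import manip
def ray(c,u,v):
    d=np.asarray(c["attitude"])@np.array([(u-c["cx"])/c["fx"],(v-c["cy"])/c["fy"],1.]); return np.asarray(c["origin"]),d
def onz(c,u,v,z):
    o,d=ray(c,u,v); return o+d*(z-o[2])/d[2]
def tri(r1,r2):
    (o1,d1),(o2,d2)=r1,r2
    k=np.linalg.lstsq(np.stack([d1,-d2],1),o2-o1,rcond=None)[0]
    a,b=o1+k[0]*d1,o2+k[1]*d2; return (a+b)/2,np.linalg.norm(a-b)
def proj(c,p):
    q=np.asarray(c["attitude"]).T@(np.asarray(p)-c["origin"]); return c["fx"]*q[0]/q[2]+c["cx"],c["fy"]*q[1]/q[2]+c["cy"]
E
python3 - <<'E'
from h import *
t=pickle.load(open("top.pkl","rb"));s=pickle.load(open("side.pkl","rb"))
r=np.round
for n,a,b,z in(("nut",(217.5,237.9),(239.2,285.8),.085),("collet",(243.4,245.9),(268.3,286.2),.085),("ear",(275,256),(297.8,277.2),.12)):
    p,e=tri(ray(t,*a),ray(s,*b)); print(n,r(p,4),r(e,4),r(onz(t,*a,z),4))
for u,v in((450,185),(580,232),(390,365),(525,405)): print(r(onz(t,200+u/8,215+v/8,.107),4))
print("coaster",r(onz(t,380.4,288.2,.010),4), onz(t,351,288,.01),onz(t,411,288,.01))
# shelf/edge
print("edge",onz(t,135,268,0),onz(t,640,405,0))
E
```

```text
nut [0.513  0.081  0.0827] 0.0018 [0.5132 0.0814 0.085 ]
collet [0.4973 0.0303 0.0807] 0.0083 [0.4987 0.0336 0.085 ]
ear [ 0.4795 -0.0283  0.1164] 0.0029 [ 0.48   -0.0272  0.12  ]
[0.512  0.0077 0.107 ]
[ 0.5017 -0.0215  0.107 ]
[0.4717 0.0207 0.107 ]
[ 0.4629 -0.0096  0.107 ]
coaster [ 0.419  -0.2279  0.01  ] [ 0.41909417 -0.16969988  0.01      ] [ 0.41967382 -0.28842129  0.01      ]
edge [0.45633503 0.26151119 0.        ] [ 0.19100167 -0.74216231  0.        ]
```

Tube z triangulates to 83 mm against 85 mm, nut to end ear measures 113.5 mm against 113 mm, and the coaster measures 119 mm, so the measurements hold. Now moving to a point above the stop end.

Call:
send_rows(targets=[[0,0,0,0,0,0.99,88],[0,0,0,0,0,0.99,88],[0,0,0,0,0,0.99,88],[0,0,0,0,0,0.99,88],[0,0,0,0,0,0.99,88],[0.34,-0.99,0,0,0,0,88],[0.34,-0.99,0,0,0,0,88],[0.34,-0.99,0,0,0,0,88],[0.34,-0.99,0,0,0,0,88],[0.34,-0.99,0,0,0,0,88]])

```text
time_s: 0.93
ee_pos: [0.1936, -0.4046, 0.2384]
tool_rot: [[0.957, -0.291, -0.0], [-0.291, -0.957, 0.001], [-0.0, -0.001, -1.0]]
ft_force: [-0.2, 0.0, -0.1]
grip_width: 0.997
gripper_force: 0.0
```

Call:
send_rows(targets=[[0.34,-0.99,0,0,0,0,88],[0.34,-0.99,0,0,0,0,88],[0.34,-0.99,0,0,0,0,88],[0.34,-0.99,0,0,0,0,88],[0.34,-0.99,0,0,0,0,88],[0.34,-0.99,0,0,0,0,88],[0.34,-0.99,0,0,0,0,88],[0.34,-0.99,0,0,0,0,88],[0.34,-0.99,0,0,0,0,88],[0.34,-0.99,0,0,0,0,88]])

```text
time_s: 1.77
ee_pos: [0.3468, -0.1924, 0.2386]
tool_rot: [[0.957, -0.29, -0.0], [-0.29, -0.957, 0.0], [-0.0, -0.0, -1.0]]
ft_force: [-0.7, -0.1, -0.3]
grip_width: 0.999
gripper_force: 0.0
```

Call:
send_rows(targets=[[0.34,-0.99,0,0,0,0,88],[0.34,-0.99,0,0,0,0,88],[0.34,-0.99,0,0,0,0,88],[0.34,-0.99,0,0,0,0,88],[0.34,-0.99,0,0,0,0,88],[0.34,-0.99,0,0,0,0,88],[0.34,-0.99,0,0,0,0,88],[0.34,-0.99,0,0,0,0,88],[0.34,-0.99,0,0,0,0,88],[0,0,0,0,0,0,88]])

```text
time_s: 2.6
ee_pos: [0.4854, 0.0001, 0.2382]
tool_rot: [[0.958, -0.287, -0.0], [-0.287, -0.958, 0.001], [-0.001, -0.001, -1.0]]
ft_force: [0.8, -0.5, 0.6]
grip_width: 0.999
gripper_force: 0.0
```

Run:
```python
from h import *
s=manip.state()
for k in("time_s","joint_positions","ee_pos","tool_rot","ft_force"): print(k,np.round(s[k],4).tolist())
c=manip.capture("wrist");pickle.dump(c,open("w.pkl","wb"));cv2.imwrite("pics/w0.png",c["pixels"]);print(c["origin"],c["fx"])
for q in [(.480,-.0272,.126),(.488,-.001,.107),(.419,-.228,.01)]: print(proj(c,q))
```

```text
time_s 2.6
joint_positions [-0.2423, 0.2261, 1.6128, 0.0009, 1.3032, 1.6198]
ee_pos [0.4854, 0.0001, 0.2382]
tool_rot [[0.9578, -0.2874, -0.0003], [-0.2874, -0.9578, 0.001], [-0.0005, -0.0008, -1.0]]
ft_force [0.8299, -0.4707, 0.6245]
[ 0.55562522 -0.0211919   0.38463111] 378.51222952374957
(np.float64(357.05685491213285), np.float64(229.40435137740937))
(np.float64(318.3635809055415), np.float64(222.6178622764446))
(np.float64(555.0169483354904), np.float64(199.5106719894885))
```

View pics/w0.png

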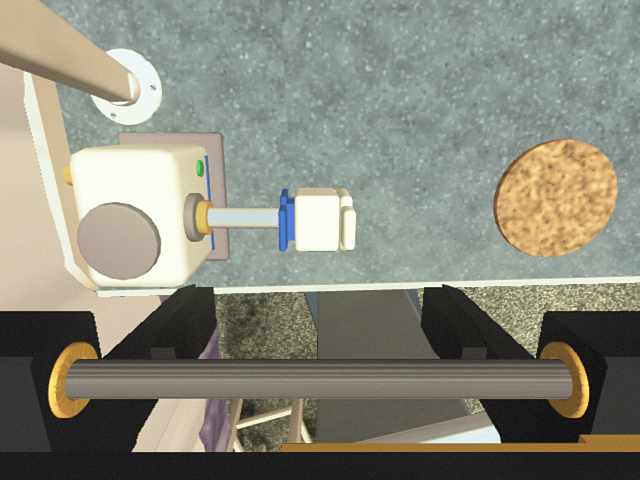

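The wrist view shows the tube level at about (210..280, 217), the body centre at about (318,220), the end ear's right edge at 355 and the coaster at (556,198). I'll check yaw and lateral offset numerically.

Run:
```python
from h import *
c=pickle.load(open("w.pkl","rb"));p=c["pixels"];g=cv2.cvtColor(p,cv2.COLOR_BGR2GRAY).astype(float)
R=np.array(manip.state()["tool_rot"]);T=np.array(manip.state()["ee_pos"])
def edges(u,v0,v1):
    d=np.abs(np.diff(cv2.GaussianBlur(p,(1,3),0).astype(float),axis=0)).sum(2)[v0:v1,u]; i=np.argsort(d)[::-1][:4]; return sorted(v0+i+.5)
for u in(220,240,260,300,310,325): print(u,edges(u,180,260))
h=cv2.cvtColor(p,cv2.COLOR_BGR2HSV);w=cv2.inRange(h,(15,5,185),(45,70,255))
for u in(305,315,325,344,350):
    k=np.where(w[170:270,u])[0]+170; m=(k[0]+k[-1])/2; print("w",u,k[0],k[-1], R.T@(onz(c,u,m,.107)-T))
b=cv2.inRange(h,(105,120,40),(130,255,255))
for u in(281,284,287,291):
    k=np.where(b[170:270,u])[0]+170
    if len(k): print("b",u,k[0],k[-1],R.T@(onz(c,u,(k[0]+k[-1])/2,.085)-T))
for u in(220,240,260): print("t",R.T@(onz(c,u,217,.085)-T))
```

```text
220 [np.float64(207.5), np.float64(225.5), np.float64(226.5), np.float64(258.5)]
240 [np.float64(207.5), np.float64(208.5), np.float64(225.5), np.float64(226.5)]
260 [np.float64(207.5), np.float64(208.5), np.float64(225.5), np.float64(226.5)]
300 [np.float64(194.5), np.float64(195.5), np.float64(249.5), np.float64(250.5)]
310 [np.float64(194.5), np.float64(195.5), np.float64(249.5), np.float64(250.5)]
325 [np.float64(194.5), np.float64(195.5), np.float64(249.5), np.float64(250.5)]
w 305 188 250 [ 0.0061817  -0.01144191  0.13116052]
w 315 188 250 [ 0.00618068 -0.00390176  0.13116037]
w 325 188 250 [0.00617965 0.00363847 0.13116021]
w 344 189 250 [0.00578998 0.01797263 0.13116033]
w 350 196 249 [0.00345664 0.02255444 0.13116266]
b 281 195 250 [-0.00209827 -0.03184468  0.15316953]
b 284 189 250 [ 0.00041887 -0.02933122  0.15316687]
b 287 191 240 [ 0.00375693 -0.02680967  0.15316336]
b 291 198 239 [ 0.00125464 -0.02361541  0.15316589]
t [ 0.00251481 -0.08127396  0.15316574]
t [ 0.00251262 -0.0650252   0.15316542]
t [ 0.00251042 -0.04877612  0.15316509]
```

Call:
send_rows(targets=[[0.11,-0.04,0.5,0,0,0,88],[0,0,0.75,0,0,0,88],[0,0,0.75,0,0,0,88],[0,0,0.75,0,0,0,88],[0,0,0.75,0,0,0,88],[0,0,0.75,0,0,0,88],[0,0,0.5,0,0,0,88],[0,0,0,0,0,0,88],[0,0,0,0,0,0,88],[0,0,0,0,0,0,88]], grip_force=5)

```text
time_s: 3.48
ee_pos: [0.4873, -0.0031, 0.1209]
tool_rot: [[0.957, -0.291, 0.001], [-0.291, -0.957, -0.0], [0.001, -0.0, -1.0]]
ft_force: [0.6, -0.1, 0.4]
grip_width: 1.001
gripper_force: 0.0
```

Run:
```python
from h import *
s=manip.state()
for k in("time_s","ee_pos","ft_force"): print(k,np.round(s[k],4).tolist())
a=manip.capture("wrist");b=manip.capture("top");pickle.dump(a,open("w1.pkl","wb"));pickle.dump(b,open("t1.pkl","wb"))
A=cv2.resize(a["pixels"][140:440,120:520],None,fx=1.5,fy=1.5);B=cv2.resize(b["pixels"][180:300,170:330],None,fx=3.75,fy=3.75)
cv2.imwrite("pics/w1.png",a["pixels"])
```

```text
time_s 3.4833
ee_pos [0.4873, -0.0031, 0.1209]
ft_force [0.6054, -0.1452, 0.4451]
```

View pics/w1.png

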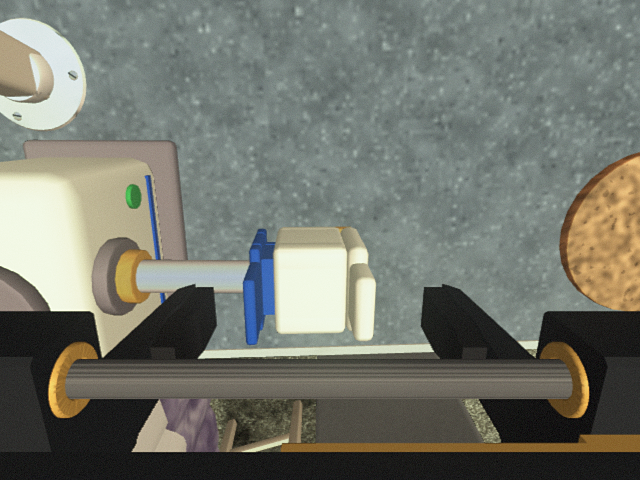

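Wrist view: fingertips at about (213,305) and (424,305), ears' outer faces at about 246 and 374, centred across the ear. That puts the ears about 3.5 mm to tool -y. I'll descend the rest of the way and close gently.

Call:
send_rows(targets=[[0,-0.14,0.4,0,0,0,88],[0,0,0.42,0,0,0,88],[0,0,0,0,0,0,70],[0,0,0,0,0,0,66],[0,0,0,0,0,0,63],[0,0,0,0,0,0,61],[0,0,0,0,0,0,60],[0,0,0,0,0,0,60],[0,0,0,0,0,0,60],[0,0,0,0,0,0,60]], grip_force=5)

```text
time_s: 4.42
ee_pos: [0.4881, 0.0008, 0.0996]
tool_rot: [[0.957, -0.29, 0.0], [-0.29, -0.957, -0.0], [0.0, 0.0, -1.0]]
ft_force: [0.1, 0.3, 0.1]
grip_width: 0.682
gripper_force: 0.0
```

Call:
send_rows(targets=[[0,0,0,0,0,0,58],[0,0,0,0,0,0,57],[0,0,0,0,0,0,56],[0,0,0,0,0,0,55],[0,0,0,0,0,0,54],[0,0,0,0,0,0,53],[0,0,0,0,0,0,53],[0,0,0,0,0,0,53],[0,0,0,0,0,0,53],[0,0,0,0,0,0,53]], grip_force=5)

```text
time_s: 5.25
ee_pos: [0.4881, 0.0007, 0.0995]
tool_rot: [[0.957, -0.29, 0.0], [-0.29, -0.957, -0.0], [0.0, 0.0, -1.0]]
ft_force: [-0.6, -1.6, 1.6]
grip_width: 0.63
gripper_force: 4.9
```

Call:
send_rows(targets=[[0,-0.02,0,0,0,0,53],[0,-0.02,0,0,0,0,53],[0,-0.02,0,0,0,0,53],[0,-0.02,0,0,0,0,53],[0,-0.02,0,0,0,0,53],[0,-0.02,0,0,0,0,53],[0,-0.02,0,0,0,0,53],[0,-0.02,0,0,0,0,53],[0,0,0,0,0,0,53],[0,0,0,0,0,0,53]])

```text
time_s: 6.08
ee_pos: [0.4894, 0.0047, 0.0996]
tool_rot: [[0.957, -0.29, 0.0], [-0.29, -0.957, 0.0], [0.0, -0.0, -1.0]]
ft_force: [-0.1, -1.5, 2.7]
grip_width: 0.633
gripper_force: 4.9
```

Call:
send_rows(targets=[[0,-0.02,0,0,0,0,53],[0,-0.02,0,0,0,0,53],[0,-0.02,0,0,0,0,53],[0,-0.02,0,0,0,0,53],[0,-0.02,0,0,0,0,53],[0,0,0,0,0,0,53],[0,0,0,0,0,0,53],[0,0,0,0,0,0,53],[0,0,0,0,0,0,53],[0,0,0,0,0,0,53]])

```text
time_s: 6.92
ee_pos: [0.49, 0.0062, 0.0998]
tool_rot: [[0.957, -0.29, 0.0], [-0.29, -0.957, -0.002], [0.001, 0.002, -1.0]]
ft_force: [-2.7, -8.3, 6.1]
grip_width: 0.621
gripper_force: 5.0
```

Call:
send_rows(targets=[[0,-0.02,0,0,0,0,53],[0,-0.02,0,0,0,0,53],[0,-0.02,0,0,0,0,53],[0,0,0,0,0,0,53],[0,0,0,0,0,0,53],[0,0,0,0,0,0,53],[0,0,0,0,0,0,53],[0,0,0,0,0,0,53],[0,0,0,0,0,0,53],[0,0,0,0,0,0,53]])

```text
time_s: 7.75
ee_pos: [0.4904, 0.0074, 0.0998]
tool_rot: [[0.957, -0.29, -0.0], [-0.29, -0.957, -0.002], [0.0, 0.002, -1.0]]
ft_force: [-4.2, -8.9, 5.7]
grip_width: 0.657
gripper_force: 5.0
```

Call:
send_rows(targets=[[0,0,0,0,0,0,53],[0,0,0,0,0,0,53],[0,0,0,0,0,0,53],[0,0,0,0,0,0,53],[0,0,0,0,0,0,53],[0,0,0,0,0,0,53],[0,0,0,0,0,0,53],[0,0,0,0,0,0,53],[0,0,0,0,0,0,53],[0,0,0,0,0,0,53]], grip_force=7)

```text
time_s: 8.58
ee_pos: [0.4906, 0.008, 0.0999]
tool_rot: [[0.957, -0.29, 0.0], [-0.29, -0.957, -0.001], [0.001, 0.001, -1.0]]
ft_force: [-2.5, -5.5, 6.1]
grip_width: 0.623
gripper_force: 7.0
```

Call:
send_rows(targets=[[0,-0.02,0,0,0,0,53],[0,-0.02,0,0,0,0,53],[0,0,0,0,0,0,53],[0,0,0,0,0,0,53],[0,0,0,0,0,0,53],[0,0,0,0,0,0,53],[0,0,0,0,0,0,53],[0,0,0,0,0,0,53],[0,0,0,0,0,0,53],[0,0,0,0,0,0,53]], grip_force=7)

```text
time_s: 9.42
ee_pos: [0.4907, 0.0083, 0.0999]
tool_rot: [[0.957, -0.29, -0.0], [-0.29, -0.957, -0.002], [0.001, 0.002, -1.0]]
ft_force: [-3.3, -10.2, 6.7]
grip_width: 0.622
gripper_force: 7.0
```

Call:
send_rows(targets=[[0,-0.015,0,0,0,0,54.4],[0,0,0,0,0,0,54.4],[0,0,0,0,0,0,54.4],[0,0,0,0,0,0,54.4],[0,0,0,0,0,0,54.4],[0,0,0,0,0,0,54.4],[0,0,0,0,0,0,54.4],[0,0,0,0,0,0,54.4],[0,0,0,0,0,0,54.4],[0,0,0,0,0,0,54.4]], grip_force=9)

```text
time_s: 10.25
ee_pos: [0.4907, 0.0084, 0.0999]
tool_rot: [[0.957, -0.29, -0.0], [-0.29, -0.957, -0.003], [0.0, 0.003, -1.0]]
ft_force: [-4.3, -13.1, 7.2]
grip_width: 0.626
gripper_force: 9.0
```

Call:
send_rows(targets=[[0,0,0,0,0,0,54.4],[0,0.01,0,0,0,0,54],[0,0.01,0,0,0,0,53.5],[0,0.01,0,0,0,0,53],[0,0.01,0,0,0,0,52.5],[0,0,0,0,0,0,52.5],[0,0,0,0,0,0,52.5],[0,0,0,0,0,0,52.5],[0,0,0,0,0,0,52.5],[0,0,0,0,0,0,52.5]], grip_force=15)

```text
time_s: 11.08
ee_pos: [0.4905, 0.0074, 0.0999]
tool_rot: [[0.957, -0.29, -0.0], [-0.29, -0.957, -0.003], [0.0, 0.003, -1.0]]
ft_force: [-4.0, -12.3, 7.3]
grip_width: 0.597
gripper_force: 12.0
```

Call:
send_rows(targets=[[0,0.01,0,0,0,0,52],[0,0.01,0,0,0,0,51.5],[0,0.01,0,0,0,0,51],[0,0.01,0,0,0,0,50.5],[0,0.01,0,0,0,0,50],[0,0.01,0,0,0,0,49.5],[0,0.01,0,0,0,0,49],[0,0,0,0,0,0,48.5],[0,0,0,0,0,0,48],[0,0,0,0,0,0,47]], grip_force=17)

```text
time_s: 11.92
ee_pos: [0.49, 0.0057, 0.1]
tool_rot: [[0.957, -0.29, -0.0], [-0.29, -0.957, -0.003], [0.001, 0.003, -1.0]]
ft_force: [-4.4, -11.8, 8.6]
grip_width: 0.55
gripper_force: 17.0
```

Call:
send_rows(targets=[[0,0.02,0,0,0,0,46],[0,0.04,0,0,0,0,46],[0,0.04,0,0,0,0,46],[0,0.04,0,0,0,0,46],[0,0.04,0,0,0,0,46],[0,0.04,0,0,0,0,46],[0,0.04,0,0,0,0,46],[0,0.04,0,0,0,0,46],[0,0.04,0,0,0,0,46],[0,0.04,0,0,0,0,46]], grip_force=18)

```text
time_s: 12.75
ee_pos: [0.4879, -0.0009, 0.1]
tool_rot: [[0.957, -0.291, 0.002], [-0.291, -0.957, 0.002], [0.001, -0.002, -1.0]]
ft_force: [2.5, 6.4, 7.3]
grip_width: 0.539
gripper_force: 18.0
```

Call:
send_rows(targets=[[0,0.04,-0.01,0,0,0,46],[0,0.04,-0.01,0,0,0,46],[0,0.04,0,0,0,0,46],[0,0.04,0,0,0,0,46],[0,0.04,0,0,0,0,46],[0,0.04,0,0,0,0,46],[0,0.04,0,0,0,0,46],[0,0.04,0,0,0,0,46],[0,0.04,0,0,0,0,46],[0,0.04,0,0,0,0,46]], grip_force=18)

```text
time_s: 13.58
ee_pos: [0.4845, -0.0113, 0.1001]
tool_rot: [[0.957, -0.291, 0.001], [-0.291, -0.957, 0.001], [0.0, -0.001, -1.0]]
ft_force: [1.5, 4.8, 5.0]
grip_width: 0.544
gripper_force: 18.0
```

Pulling with about 5 N and it is sliding, so I'll continue.

Call:
send_rows(targets=[[0,0.06,-0.01,0,0,0,46],[0,0.06,-0.01,0,0,0,46],[0,0.06,0,0,0,0,46],[0,0.06,0,0,0,0,46],[0,0.06,0,0,0,0,46],[0,0.06,0,0,0,0,46],[0,0.06,0,0,0,0,46],[0,0.06,0,0,0,0,46],[0,0.06,0,0,0,0,46],[0,0.06,0,0,0,0,46]])

```text
time_s: 14.42
ee_pos: [0.4798, -0.0261, 0.1003]
tool_rot: [[0.957, -0.29, -0.0], [-0.29, -0.957, -0.0], [-0.0, 0.0, -1.0]]
ft_force: [0.2, -0.5, -1.8]
grip_width: 0.544
gripper_force: 18.0
```

Call:
send_rows(targets=[[0,0.08,0,0,0,0,46],[0,0.08,0,0,0,0,46],[0,0.08,0,0,0,0,46],[0,0.08,0,0,0,0,46],[0,0.08,0,0,0,0,46],[0,0.08,0,0,0,0,46],[0,0.08,0,0,0,0,46],[0,0.08,0,0,0,0,46],[0,0.08,0,0,0,0,46],[0,0.08,0,0,0,0,46]])

```text
time_s: 15.25
ee_pos: [0.4742, -0.0452, 0.1005]
tool_rot: [[0.957, -0.29, 0.0], [-0.29, -0.957, 0.0], [0.0, -0.0, -1.0]]
ft_force: [-0.4, -0.8, -1.8]
grip_width: 0.548
gripper_force: 18.0
```

Call:
send_rows(targets=[[0,0.12,0,0,0,0,46],[0,0.12,0,0,0,0,46],[0,0.12,0,0,0,0,46],[0,0.12,0,0,0,0,46],[0,0.12,0,0,0,0,46],[0,0.12,0,0,0,0,46],[0,0.12,0,0,0,0,46],[0,0.12,0,0,0,0,46],[0,0,0,0,0,0,46],[0,0,0,0,0,0,46]])

```text
time_s: 16.08
ee_pos: [0.4672, -0.0681, 0.1005]
tool_rot: [[0.957, -0.291, 0.0], [-0.291, -0.957, 0.0], [0.0, -0.0, -1.0]]
ft_force: [-0.2, -0.5, -2.8]
grip_width: 0.544
gripper_force: 18.0
```

Run:
```python
from h import *
s=manip.state()
for k in("time_s","ee_pos","ft_force","ft_torque"): print(k,np.round(s[k],4).tolist())
a=manip.capture("wrist");b=manip.capture("top");pickle.dump(a,open("w2.pkl","wb"))
cv2.imwrite("pics/w2.png",a["pixels"])
```

```text
time_s 16.0833
ee_pos [0.4672, -0.0681, 0.1005]
ft_force [-0.1777, -0.4601, -2.7592]
ft_torque [0.0967, 0.0536, 0.0141]
```

View pics/w2.png

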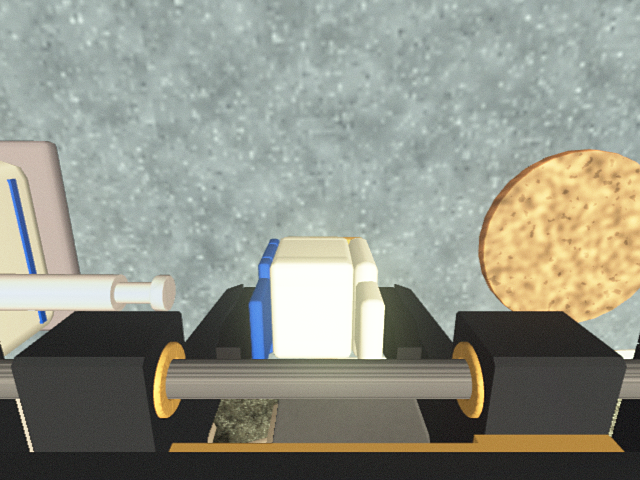

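The stop end is off the tube, whose free tip shows at (165,293). It is held level with the collet in, and the coaster is to the right at about (570,237). Carrying it there.

Call:
send_rows(targets=[[0,0.2,0,0,0,0,46],[0,0.4,0,0,0,0,46],[0,0.6,0,0,0,0,46],[0,0.7,0,0,0,0,46],[0,0.7,0,0,0,0,46],[0,0.7,0,0,0,0,46],[0,0.7,0,0,0,0,46],[0,0.7,0,0,0,0,46],[0,0.7,0,0,0,0,46],[0,0.6,0,0,0,0,46]])

```text
time_s: 17.02
ee_pos: [0.4229, -0.2132, 0.1005]
tool_rot: [[0.957, -0.291, 0.0], [-0.291, -0.957, -0.0], [0.0, 0.0, -1.0]]
ft_force: [0.3, 0.5, -1.3]
grip_width: 0.542
gripper_force: 18.0
```

Call:
send_rows(targets=[[0,0.4,0,0,0,0,46],[0,0.25,0,0,0,0,46],[0,0,0.1,0,0,0,46],[0,0,0.3,0,0,0,46],[0,0,0.4,0,0,0,46],[0,0,0.3,0,0,0,46],[0,0,0.2,0,0,0,46],[0,0,0.1,0,0,0,46],[0,0,0,0,0,0,46],[0,0,0,0,0,0,46]])

```text
time_s: 17.85
ee_pos: [0.4191, -0.227, 0.0655]
tool_rot: [[0.957, -0.29, 0.0], [-0.29, -0.957, 0.0], [0.0, -0.0, -1.0]]
ft_force: [-0.4, 0.1, -1.4]
grip_width: 0.546
gripper_force: 18.0
```

Run:
```python
from h import *
s=manip.state()
for k in("time_s","ee_pos","ft_force","ft_torque"): print(k,np.round(s[k],4).tolist())
a=manip.capture("side");pickle.dump(a,open("w3.pkl","wb"))
p=s["ee_pos"];u,v=map(int,proj(a,p));print(u,v)
cv2.imwrite("pics/w3.png",cv2.resize(a["pixels"][max(0,v-60):v+60,max(0,u-80):u+80],None,fx=5,fy=5)[:600,:800])
w=manip.capture("wrist");cv2.imwrite("pics/w4.png",w["pixels"])
```

```text
time_s 17.85
ee_pos [0.4191, -0.227, 0.0655]
ft_force [-0.4428, 0.0792, -1.4063]
ft_torque [0.0956, 0.0316, 0.0142]
403 287
```

View pics/w4.png

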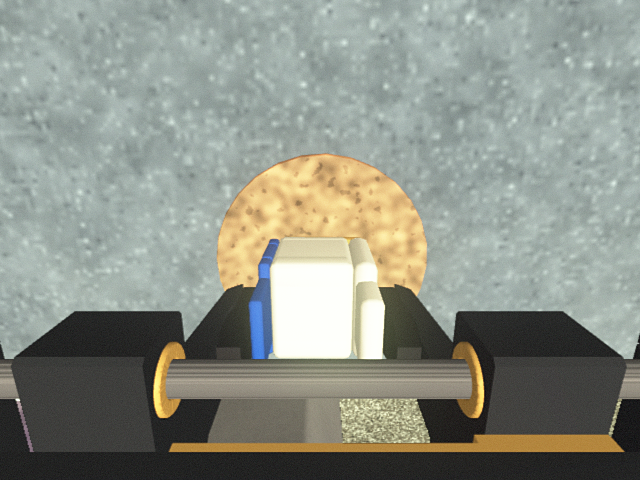

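The coaster spans 218 to 428 px, centred under the stop end. Lowering to contact.

Call:
send_rows(targets=[[0,0,0.15,0,0,0,46],[0,0,0.15,0,0,0,46],[0,0,0.1,0,0,0,46],[0,0,0.05,0,0,0,46],[0,0,0.03,0,0,0,46],[0,0,0.02,0,0,0,46],[0,0,0.02,0,0,0,46],[0,0,0,0,0,0,46],[0,0,0,0,0,0,46],[0,0,0,0,0,0,46]])

```text
time_s: 18.78
ee_pos: [0.419, -0.2271, 0.0525]
tool_rot: [[0.957, -0.29, 0.0], [-0.29, -0.957, -0.0], [0.0, 0.0, -1.0]]
ft_force: [0.0, -0.2, -1.2]
grip_width: 0.546
gripper_force: 18.0
```

Call:
send_rows(targets=[[0,0,0.02,0,0,0,46],[0,0,0.02,0,0,0,46],[0,0,0,0,0,0,46],[0,0,0,0,0,0,46],[0,0,0,0,0,0,46],[0,0,0,0,0,0,46],[0,0,0,0,0,0,46],[0,0,0,0,0,0,46],[0,0,0,0,0,0,46],[0,0,0,0,0,0,46]])

```text
time_s: 19.62
ee_pos: [0.4191, -0.2273, 0.0523]
tool_rot: [[0.957, -0.29, 0.0], [-0.29, -0.957, -0.001], [0.001, 0.0, -1.0]]
ft_force: [-3.0, 2.2, 9.5]
grip_width: 0.545
gripper_force: 18.0
```

In contact. I'll ease off slightly and release slowly, letting the collet spring out.

Call:
send_rows(targets=[[0,0,-0.02,0,0,0,47],[0,0,-0.01,0,0,0,48],[0,-0.01,0,0,0,0,48.5],[0,-0.01,0,0,0,0,49],[0,-0.01,0,0,0,0,49.5],[0,-0.01,0,0,0,0,50],[0,-0.01,0,0,0,0,50.5],[0,-0.01,0,0,0,0,51],[0,-0.01,0,0,0,0,51.5],[0,-0.01,0,0,0,0,52]])

```text
time_s: 20.45
ee_pos: [0.4196, -0.2251, 0.0522]
tool_rot: [[0.957, -0.29, -0.0], [-0.29, -0.957, 0.0], [-0.0, -0.0, -1.0]]
ft_force: [-0.2, -0.1, -0.9]
grip_width: 0.588
gripper_force: 3.9
```

Call:
send_rows(targets=[[0,-0.01,0,0,0,0,52.5],[0,-0.01,0,0,0,0,53],[0,-0.01,0,0,0,0,53.5],[0,-0.01,0,0,0,0,54],[0,-0.01,0,0,0,0,54.5],[0,-0.01,0,0,0,0,55],[0,0,0,0,0,0,55.5],[0,0,0,0,0,0,56],[0,0,0,0,0,0,57],[0,0,0,0,0,0,58]])

```text
time_s: 21.28
ee_pos: [0.42, -0.2237, 0.0523]
tool_rot: [[0.957, -0.29, 0.0], [-0.29, -0.957, -0.0], [0.0, -0.0, -1.0]]
ft_force: [-0.4, -0.5, 0.3]
grip_width: 0.66
gripper_force: 0.0
```

Call:
send_rows(targets=[[0,0,0,0,0,0,60],[0,0,0,0,0,0,64],[0,0,0,0,0,0,68],[0,0,0,0,0,0,72],[0,0,0,0,0,0,76],[0,0,0,0,0,0,80],[0,0,0,0,0,0,84],[0,0,0,0,0,0,84],[0,0,0,0,0,0,84],[0,0,0,0,0,0,84]])

```text
time_s: 22.12
ee_pos: [0.42, -0.2237, 0.0522]
tool_rot: [[0.957, -0.29, 0.0], [-0.29, -0.957, 0.0], [0.0, -0.0, -1.0]]
ft_force: [-1.1, -0.4, 0.6]
grip_width: 0.953
gripper_force: 0.0
```

Call:
send_rows(targets=[[0,0,-0.1,0,0,0,84],[0,0,-0.3,0,0,0,84],[0,0,-0.6,0,0,0,84],[0,0,-0.8,0,0,0,84],[0,0,-0.8,0,0,0,84],[0,0,-0.8,0,0,0,84],[0,0,-0.8,0,0,0,84],[0,0,-0.6,0,0,0,84],[0,0,0,0,0,0,84],[0,0,0,0,0,0,84]])

```text
time_s: 22.95
ee_pos: [0.4201, -0.2238, 0.1726]
tool_rot: [[0.957, -0.29, 0.001], [-0.29, -0.957, -0.001], [0.001, 0.001, -1.0]]
ft_force: [0.1, -0.3, 0.1]
grip_width: 0.952
gripper_force: 0.0
```

Run:
```python
from h import *
w=manip.capture("wrist");cv2.imwrite("pics/w5.png",w["pixels"])
```

```text
(no output)
```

View pics/w5.png

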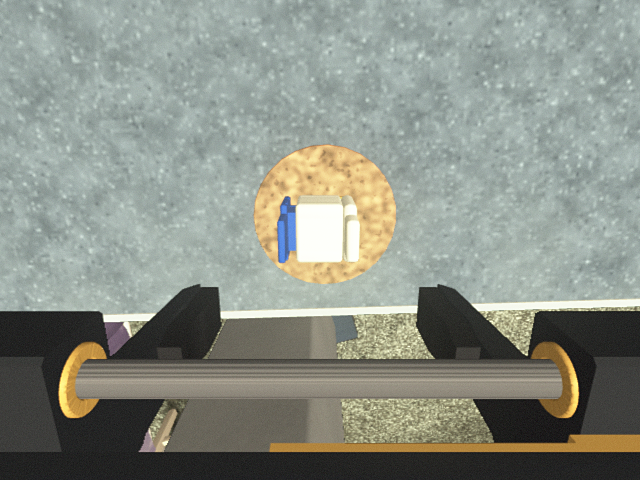

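The stop end stands upright with its collet out at about (318,230), well within the coaster centred at (325,214). The gripper is clear, so I'm handing in.

```bash
python3 -c "
from rig import manip
print(manip.sign_off())"
```

```text
the job is handed in; nothing more can be done
None
```

The stop end is off the outlet tube and standing upright on its foot, fully on the coaster; I handed the job in at about 23 s, with readings between moves of about 14 N push at most and 18 N grip.

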